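Unlock the tab-lock dial and slide the food bin open

TASK

Open the dry-food bin: pinch both release tabs of the dial on its sliding cover, turn the dial clockwise until you feel its end stop, without forcing it, and let the tabs spring back out fully so that it is locked in the open notch. Then slide the cover fully open and leave it. Pinch and turn gently, and leave the other things on the table where they are.

Things in the scene. Friction and masses are not known exactly. Their poses are not given: they have to be found in the camera images.
- bin: Long low white bin standing fast on the table, 150 mm along its x, 400 mm along its y, walls 120 mm high, with a rail on each long side up to 130 mm. Origin: centre of its underside. Its right half (-y) is an opening closed by the wooden cover; the cover slides along the bin's +y over the fixed deck of the left half. A catch post (12 x 14 mm, top 150 mm above the table) on the +x rail blocks the dial's arm, and with it the cover, while the dial is locked.
- ridge_top (a point): Middle of the top of the cover's finger ridge: a bar 60 mm along the bin's x, 12 mm along its y, 24 mm high, standing on the cover 14 mm from its -y end. The cover's top lies 24 mm below this point (130 mm above the table). The dial's axis is 100 mm from it along the bin's +y. The axes are the bin's. Push the ridge, or pinch it across its 12 mm, and move it along the bin's +y.
- dial: The dial. Origin: on its vertical axis, on the cover's top (130 mm above the table). Housing 72 mm across and 12 mm high, on it a turning skirt 66 mm across up to 18 mm above the origin, on that a bar-shaped hub 56 mm along the dial's x, 30 mm along its y, top 48 mm above the origin. A thin arm 12 mm wide reaches from the skirt to 64 mm along the dial's +x, 12 to 18 mm above the origin. Locked, its axes are the bin's; it turns clockwise seen from above.
- tab_a: Release tab on the dial's +y side, midway along the hub: an upright plate 18 mm along the dial's x, 26 mm high (20 to 46 mm above the cover's top). Origin: centre of its outer face, 24 mm from the dial's axis when out, 33 mm above the cover's top. Turns with the dial.
- tab_b: The same tab on the dial's -y side. 48 mm over both tabs when out, 34 mm when both are fully in; both must be in by 4 mm or more before the dial will turn. Each is sprung: about 2 N to start, 5 N at 4 mm, 7 N at its end at 7 mm; a pinch of 10 to 15 N is right. More than 30 N on a tab breaks it. Let go between the notches, the tabs stay about 4 mm in; only in a notch do they spring right out.
- dial_turn (a joint): Turn of the dial in rad, 0 locked, growing clockwise seen from above. The open notch and the end stop lie together somewhere between 0.95 and 1.42 rad, different every time, and are not marked; the notch takes the tabs if let go within about 0.05 rad before the stop. The dial turns easily (0.03 N m); the stop must not be loaded with more than about 0.4 N m, and a locked dial must not be forced either.
- tab_a_in (a joint): How far tab_a is pressed in, m: 0 out, 0.007 fully in.
- tab_b_in (a joint): How far tab_b is pressed in, m: 0 out, 0.007 fully in.
- cover_slide (a joint): How far the cover is open, m: 0 shut, 0.13 fully open at its stop. It slides with about 5 N of friction and stays where it is left. While the dial is locked do not push the cover open: more than 20 N on the catch counts as forcing.
- pot: Bystander: blue enamel pot with lid, 196 mm across, 150 mm high. Origin: centre of its underside.
- spoon_rest: Bystander: white ceramic spoon rest, dish 100 mm across with a flat handle, 14 mm high. Origin: centre of its underside.
- measuring_cup: Bystander: orange plastic measuring cup, 68 mm across, 70 mm high, with a flat handle. Origin: centre of its underside.
- rice_bowl: Bystander: white bowl, 116 mm across, 60 mm high. Origin: centre of its underside.
- tea_can: Bystander: tea can, 72 mm across, 100 mm high. Origin: centre of its underside.
- salt_jar: Bystander: small glass jar, 52 mm across, 75 mm high. Origin: centre of its underside.

How it is judged:
On the way, in this order (a step that is already met when the one before it is completed fails the run):
1. the dial is turned to its open notch and both tabs have sprung out, with the cover still shut (value of joint dial_turn above 0.85 rad and value of joint each of tab_a_in, tab_b_in below 0.002 m and value of joint cover_slide below 0.02 m), for 0.2 s.
2. the cover is fully open (value of joint cover_slide above 0.123 m), for 0.2 s.
At the end, for the whole second after the job is handed in: The dial is in its open notch (turned more than 0.85 rad, both tabs within 2 mm of fully out), the cover is open to within 7 mm of its 130 mm travel and at rest (value of joint dial_turn above 0.85 rad and value of joint each of tab_a_in, tab_b_in below 0.002 m and value of joint cover_slide above 0.123 m and velocity of joint cover_slide below 0.01 m/s); the robot touches nothing.
It fails at once if a tab is squeezed with more than 30 N (contact force between the fingers and tab_a above 30 N or contact force between the fingers and tab_b above 30 N).
It fails at once if the dial is forced against its lock, catch or end stop with more than 20 N (about 0.4 N m at the stop) (contact force between dial and bin above 20 N).
It fails at once if a bystander is moved by more than 30 mm (distance of any of pot, spoon_rest, measuring_cup, rice_bowl, tea_can, salt_jar from where it was at the start of the episode above 0.03 m).
It also fails if it takes over 64 s, if anything falls off the work surface, if the arm or the gripper's body presses on something with over 40 N, if the wrist force passes 120 N, or if a joint passes its speed limit or range.

ROBOT

A 6-joint arm with a two-finger parallel gripper is mounted at the origin on the work surface. World frame = base frame: x ahead of the robot, y to its left, z up, the work surface at z = 0. Lengths are in m, angles in rad, forces in N, time in s.
With the tool pointing down it reaches from about 0.25 to 0.775 m from the base axis. Payload 4 kg.
Tool frame: the origin (TCP) lies midway between the tips of the shut fingers; the grasp point (between the pads) lies 19 mm behind it (robot.pinch_z is the distance from the TCP to the grasp point, in m); x points along the fingers, y is the direction in which the jaws open and shut, and the axes are right-handed (so a half turn about x gives the same grasp; the last joint's range is limited). The gripper opens to 94 mm and grips with 3 to 60 N. Pads are 16 mm wide; open, the fingers measure 119 mm over their backs; the gripper's body (75 mm by 177 mm) begins 78 mm behind the grasp point.
Start: joints at [-1.336, 0.087, 1.371, -0, 1.684, -0.103], TCP at [0.182, -0.519, 0.206] pointing down, gripper open.
Joint ranges: [-3.1, 3.1], [-0.76, 2.03], [0.27, 2.55], [-1.08, 4.22], [0.17, 2.65], [-2.57, 2.57]. Speed limits (rad/s): [2.79, 2.79, 3.14, 3.14, 3.14, 3.14].

INTERFACE

Orientations are given as [roll, pitch, yaw] about the fixed x, y, z axes, in that order (R = Rz(yaw) Ry(pitch) Rx(roll)).
In Python, from bench import robot, imaging gives the robot as it stands. The module is installed in compiled form; this text tells all that it offers.
- The arm moves only by the tool drive_tool, never from a script. Its argument "commands" is a list that holds one entry, the list of rows, each a list of 4 numbers: the shift along the tool's x, y, z as a fraction of full scale, then the turn about the tool's x as a fraction of full scale. A call has 1 to 20 rows; each row shifts and turns the commanded pose from where the row before left it, along the tool's axes as they then stand; what a row does not reach is not made up. Full scale, the value 1, is 0.25 m for a shift and 360 degrees for a turn. A row lasts 1/10 s, in which the tool goes at most 50 mm and 8.59 degrees, less where a joint would pass 70% of its speed; a pose out of reach is approached as far as the arm can. A call with a number of a shift or a turn outside -1 to 1 is refused whole. A call with a gripper value outside its range is refused whole. "grip" is the opening, from 0 (shut) to 1 (fully open), set as the call begins (left out, the last holds). The fingers move at their own pace and stop on an object; the grip force is fixed at half the most. Time passes only in rows, so rows that do not move let the fingers close. It gives the time, the measured TCP pose, the force and the opening at its end, in the units of the state.
- robot.get_obs(): the state, without advancing time (a new reading comes with each control period).
- imaging.snapshot(name): name is "scene" or "top" or "wrist"; returns a dict with "pixels" (480x640x3 uint8, red, green, blue), "z_map" (480x640 float32, m along the optical axis (not along the pixel's ray), 0 where there is no reading), "mtx" (3x3 intrinsics, pixels), "extrinsics" (4x4, takes a point from world to camera coordinates). Camera axes: x right, y up, looking along -z (the intrinsics and any distortion apply to the point x, -y, -z); pixel columns grow to the right and rows downward; lengths in m; the calibration is good to about 2 mm. A picture is of the moment at which its call begins.
- robot.close_job(): hands the job in, once; it reports no verdict.
The state is a dict: "time": time; "joint_positions": joint angles; "qvel": joint speeds; "joint_torque": joint torques, N m; "tool_pos": TCP position; "ee_rot": TCP orientation; "wrist_force": force on the tool from outside, world axes, zero at the start; "wrist_torque": the same for the moment, N m; "width": finger opening in m.
Only numpy, scipy, OpenCV 4.12 (cv2) and the standard library are available. Lean on these libraries where they do the work, as an engineer would, in place of code of your own. Each camera call takes 0.05 s, during which the arm holds its last target.

## Working session

There is one attempt and no reset: what is moved stays moved. The work goes in short steps, Python scripts to look and compute and a tool call to move; the robot and the scene stay as the last step left them, time stands still between calls to the robot, and variables do not carry over. Pictures are saved under pics/ and viewed, and the job is handed in when it is done.

Besides the shell and the picture viewer there is one more tool, called by a JSON object that holds its "fn" and its "kwargs". drive_tool: Moves the arm, as the interface text tells. Shift numbers are shares of 0.25 m and turn numbers shares of 360 degrees, none past 1 either way. Its arguments: {"type":"object","properties":{"commands":{"type":"array","items":{"type":"array","items":{"type":"array","items":{"type":"number","minimum":-1,"maximum":1}}}},"grip":{"type":"number"}},"required":["commands"]}

```bash
mkdir -p pics; cat > h.py <<'E'
import numpy as np, cv2
from bench import robot, imaging
def snap(n,f,crop=None,scale=1):
    s=imaging.snapshot(n); im=s["pixels"][:,:,::-1]
    np.savez('last_'+n+'.npz',**s)
    if crop: x0,y0,x1,y1=crop; im=im[y0:y1,x0:x1]
    im=cv2.resize(im,None,fx=scale,fy=scale,interpolation=cv2.INTER_CUBIC)
    cv2.imwrite('pics/'+f,im); return s
def P(s,u,v,z=None):
    K=s["mtx"];E=s["extrinsics"];Ei=np.linalg.inv(E)
    r=np.array([(u-K[0,2])/K[0,0],-(v-K[1,2])/K[1,1],-1.])
    if z is None:
        d=s["z_map"][int(round(v)),int(round(u))]; return Ei[:3,:3]@(r*d)+Ei[:3,3]
    w=Ei[:3,:3]@r; o=Ei[:3,3]; return o+w*(z-o[2])/w[2]
def proj(s,p):
    c=s["extrinsics"]@np.append(p,1); K=s["mtx"]
    return K[0,0]*c[0]/-c[2]+K[0,2], K[1,1]*-c[1]/-c[2]+K[1,2]
E
python3 - <<'E'
from h import *
print(robot.get_obs(), robot.pinch_z)
for n in("scene","top"): 
    s=snap(n,n+'1.png'); print(s['mtx'],s['extrinsics'])
E
```

```text
{'time': 0.0, 'joint_positions': array([-1.33608179e+00,  8.79375432e-02,  1.37224752e+00, -5.22096128e-05,
        1.68356927e+00, -1.03105296e-01]), 'qvel': array([ 0.000215  , -0.00055546,  0.00108855, -0.00024726, -0.00061766,
       -0.00101834]), 'joint_torque': array([-9.85171464e-04, -3.40179670e+01, -3.02426183e+01,  7.16534327e-02,
        3.28683481e-02, -1.75956188e-04]), 'tool_pos': array([ 0.18213586, -0.51839203,  0.20431712]), 'ee_rot': array([-1.64990153,  1.56863402,  1.82950514]), 'wrist_force': array([-0.54842247,  0.98614045, -0.65931485]), 'wrist_torque': array([ 0.02769889, -0.03214909, -0.00044368]), 'width': 0.09350553354342846} 0.0188
[[531.5727573    0.         311.08230826]
 [  0.         531.5727573  236.29716089]
 [  0.           0.           1.        ]] [[-0.8348506   0.55044555  0.00584565  0.43266274]
 [-0.46778714 -0.71500182  0.5195648   0.20441254]
 [ 0.29017178  0.43102447  0.85441105 -1.41523283]
 [ 0.          0.          0.          1.        ]]
[[614.35496003   0.         314.24070995]
 [  0.         614.35496003 240.53406626]
 [  0.           0.           1.        ]] [[ 0.02020634 -0.9996472  -0.01723894  0.02966996]
 [ 0.9967409   0.01879473  0.0784496  -0.56788987]
 [-0.07809792 -0.01876793  0.99676902 -1.81823845]
 [ 0.          0.          0.          1.        ]]
```

View pics/top1.png

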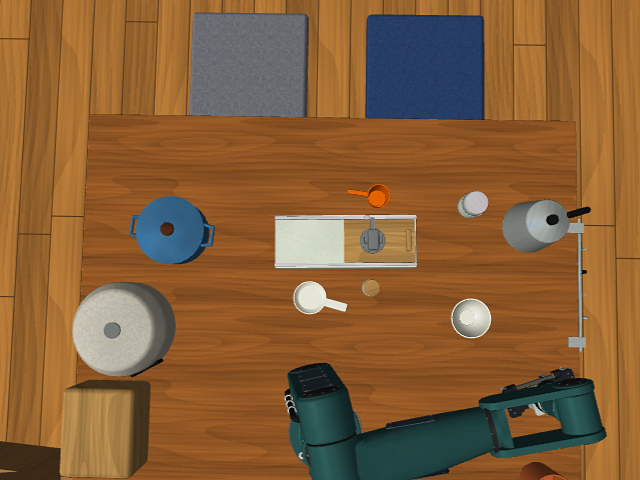

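View pics/scene1.png

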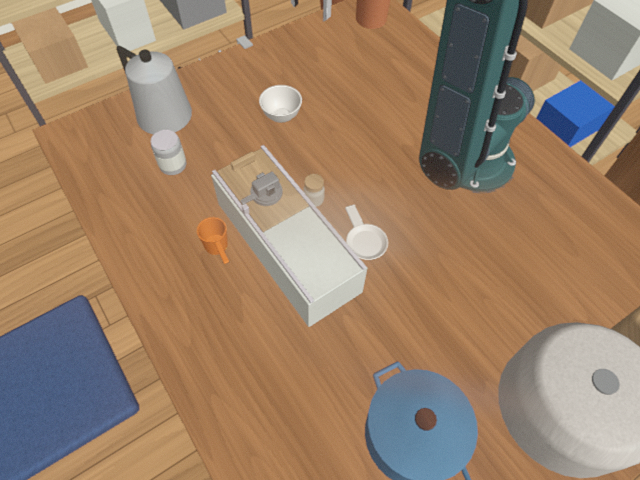

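The top view shows the bin nearly aligned with the world axes at about (345,240). The dial is at (372,238), the ridge at (408,240) and the catch post at (372,218). The salt jar is at (370,288), just below the bin.

```bash
python3 - <<'E'
from h import *
s=snap('top','top2.png',(265,200,425,310),5)
s2=snap('scene','scene2.png',(190,130,350,250),5)
for u,v in [(276,217),(416,216),(416,266),(275,267)]: print(P(s,u,v,.13))
print(P(s,372,238,.178),P(s,408,240,.154),P(s,372,238),P(s,408,240))
E
```

```text
[0.62359434 0.14839766 0.13      ]
[ 0.63362559 -0.24698628  0.13      ]
[ 0.49255895 -0.24800909  0.13      ]
[0.48199993 0.14766157 0.13      ]
[ 0.56496736 -0.12022416  0.178     ] [ 0.56329535 -0.22182179  0.154     ] [ 0.56501186 -0.12026392  0.17747194] [ 0.56382141 -0.22267952  0.14759264]
```

View pics/top2.png

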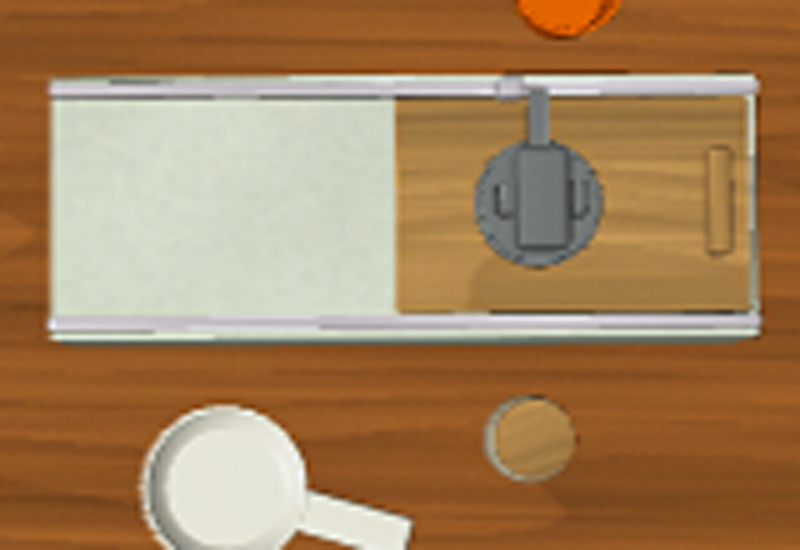

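View pics/scene2.png

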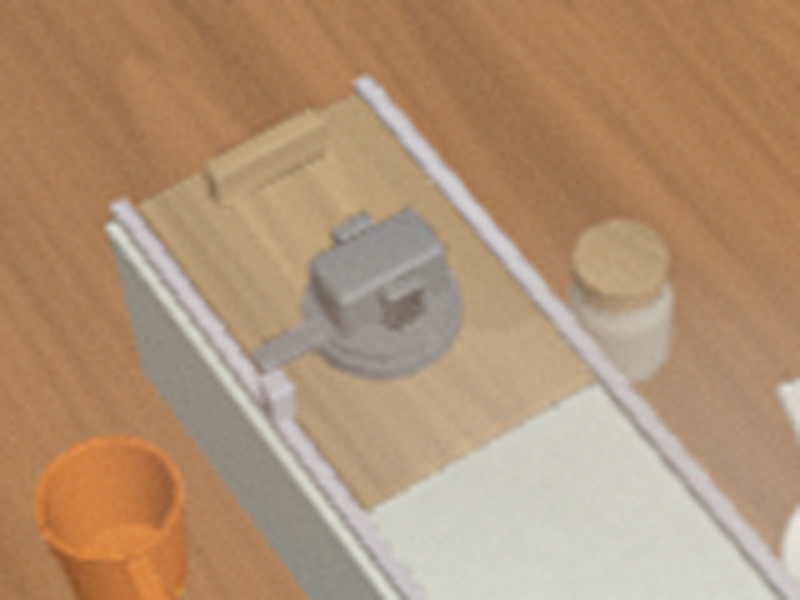

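```bash
cat >> h.py <<'E'
from scipy.spatial.transform import Rotation as Rot
def RT(o): return Rot.from_euler('xyz',o['ee_rot']).as_matrix()
def plan(target,yaw_jaw=None):
    o=robot.get_obs(); R=RT(o); d=R.T@(np.array(target)-o['tool_pos'])
    print('pos',o['tool_pos'],'shift frac total',np.round(d/.25,4),'y',np.round(R[:,1],3),'x',np.round(R[:,0],4),'q',np.round(o['joint_positions'],3))
    if yaw_jaw is not None:
        a=np.arctan2(R[1,1],R[0,1]); 
        for k in(0,np.pi): print('turn(deg,+cw)',np.degrees((a-yaw_jaw-k+np.pi)%(2*np.pi)-np.pi))
E
python3 - <<'E'
from h import *
s=dict(np.load('last_top.npz'))
K=s['mtx'];E=np.linalg.inv(s['extrinsics'])
v,u=np.mgrid[0:480,0:640]; d=s['z_map']
c=np.stack([(u-K[0,2])/K[0,0]*d,-(v-K[1,2])/K[1,1]*d,-d],-1)
W=c@E[:3,:3].T+E[:3,3]
box=(u>340)&(u<425)&(v>210)&(v<270)
m=box&(W[...,2]>.170); p=W[m]; print('hub',len(p),np.median(p[:,2]),(p[:,:2].min(0)+p[:,:2].max(0))/2,p.mean(0))
r=cv2.minAreaRect(p[:,:2].astype(np.float32)*1000);print(r)
m=box&(u>398)&(W[...,2]>.143);p=W[m];print('ridge',len(p),p.mean(0),cv2.minAreaRect(p[:,:2].astype(np.float32)*1000))
m=(u>260)&(u<430)&(v>205)&(v<275)&(W[...,2]>.10);p=W[m];print('bin',cv2.minAreaRect(p[:,:2].astype(np.float32)*1000))
for z,q in((.178,[(517,148),(568,148),(568,250),(517,250)]),(.154,[(708,146),(733,146),(733,255),(708,255)])):
    a=np.array([P(s,265+x/5-.4,200+y/5-.4,z) for x,y in q]);print(a[:,:2],a.mean(0))
plan([.565,-.12,.204],np.pi/2+.026)
E
```

```text
hub 286 0.1785374489806908 [ 0.50683489 -0.07087248] [ 0.55157559 -0.11351183  0.30745012]
((496.8560485839844, -77.7312240600586), (52.558265686035156, 216.75155639648438), 54.804447174072266)
ridge 104 [ 0.55307768 -0.20569472  0.28514917] ((491.0495300292969, -124.860107421875), (62.49725341796875, 288.2612609863281), 39.51944351196289)
bin ((529.7643432617188, -50.009429931640625), (210.52024841308594, 401.78204345703125), 1.06703519821167)
[[ 0.58897507 -0.1089619 ]
 [ 0.5894926  -0.13688275]
 [ 0.5334599  -0.1375583 ]
 [ 0.53292767 -0.10971042]] [ 0.56121381 -0.12327834  0.178     ]
[[ 0.59442158 -0.21657539]
 [ 0.59467823 -0.23043061]
 [ 0.53400058 -0.23090754]
 [ 0.53373612 -0.21709094]] [ 0.56420913 -0.22375112  0.154     ]
pos [ 0.18217725 -0.51860928  0.20475061] shift frac total [ 0.0046 -0.9969 -1.9731] y [ 0.331 -0.943 -0.001] x [-3.0e-04  1.3e-03 -1.0e+00] q [-1.336  0.088  1.372  0.     1.684 -0.103]
turn(deg,+cw) -162.13669150184614
turn(deg,+cw) 17.863308498153852
```

```bash
python3 - <<'E'
from h import *
plan([.562,-.123,.235],np.pi/2+.028)
E
```

```text
pos [ 0.18217725 -0.51860928  0.20475061] shift frac total [-0.1194 -0.9897 -1.9579] y [ 0.331 -0.943 -0.001] x [-3.0e-04  1.3e-03 -1.0e+00] q [-1.336  0.088  1.372  0.     1.684 -0.103]
turn(deg,+cw) -162.2512830608723
turn(deg,+cw) 17.7487169391277
```

{"fn": "drive_tool", "kwargs": {"commands": [[[-0.06,0,0,0],[-0.06,0,0,0],[0,-0.055,-0.109,0],[0,-0.055,-0.109,0],[0,-0.055,-0.109,0],[0,-0.055,-0.109,0],[0,-0.055,-0.109,0],[0,-0.055,-0.109,0],[0,-0.055,-0.109,0],[0,-0.055,-0.109,0],[0,-0.055,-0.109,0],[0,-0.055,-0.109,0],[0,-0.055,-0.109,0],[0,-0.055,-0.109,0],[0,-0.055,-0.109,0],[0,-0.055,-0.109,0],[0,-0.055,-0.109,0],[0,-0.055,-0.109,0],[0,-0.055,-0.109,0],[0,-0.055,-0.109,0]]], "grip": 1}}

```text
time: 2.2
tool_pos: [0.5644, -0.122, 0.2377]
ee_rot: [2.444, 1.568, -0.359]
wrist_force: [0.2, -0.7, 0.2]
width: 0.0942
```

{"fn": "drive_tool", "kwargs": {"commands": [[[0,0,0,-0.0225],[0,0,0,-0.0225],[0,0,0,-0.0225],[0,0,0,-0.0225],[0,0,0,-0.0225],[0,0,0,-0.0225],[0,0,0,-0.0225],[0,0,0,-0.0225],[0,0,0,-0.0225],[0,0,0,-0.0225],[0,0,0,-0.0225],[0,0,0,-0.0225],[0,0,0,-0.0225],[0,0,0,-0.0225],[0,0,0,-0.0225],[0,0,0,-0.0225],[0,0,0,-0.0225],[0,0,0,-0.0225],[0,0,0,-0.0225],[0,0,0,-0.0225]]]}}

```text
time: 4.2
tool_pos: [0.5636, -0.123, 0.2376]
ee_rot: [-0.368, 1.568, -0.339]
wrist_force: [-0.3, -0.7, 0.5]
width: 0.0939
```

```bash
python3 - <<'E'
from h import *
plan([.562,-.123,.235],np.pi/2+.028)
s=snap('wrist','w1.png'); print(s['mtx'],s['extrinsics'])
snap('top','top3.png',(265,180,425,300),5)
snap('scene','scene3.png',(150,80,390,260),3)
E
```

```text
pos [ 0.56361401 -0.12304656  0.23762803] shift frac total [ 0.0105  0.0004 -0.0065] y [-0.029  1.    -0.001] x [ 2.6e-03 -9.0e-04 -1.0e+00] q [-0.313  0.142  1.248 -0.     1.749 -1.913]
turn(deg,+cw) 0.08592005915831091
turn(deg,+cw) -179.9140799408417
[[427.00577203   0.         317.72874354]
 [  0.         427.00577203 235.69510483]
 [  0.           0.           1.        ]] [[-0.02994172  0.99955003 -0.00179605  0.1400771 ]
 [-0.9644222  -0.02936155 -0.26273127  0.5761184 ]
 [-0.26266579 -0.00613448  0.96486738 -0.27559343]
 [ 0.          0.          0.          1.        ]]
```

View pics/w1.png

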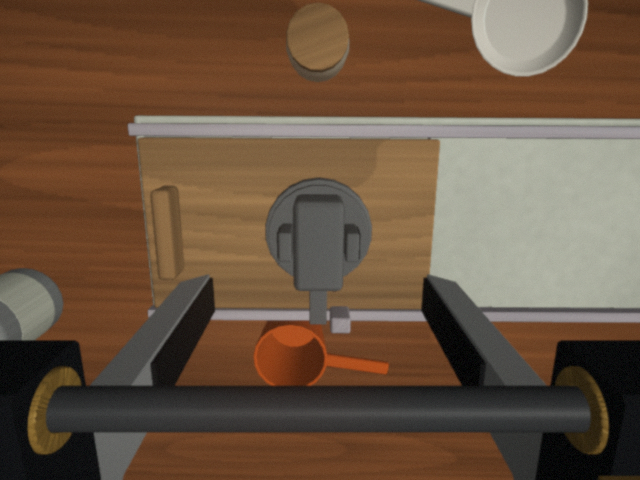

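View pics/scene3.png

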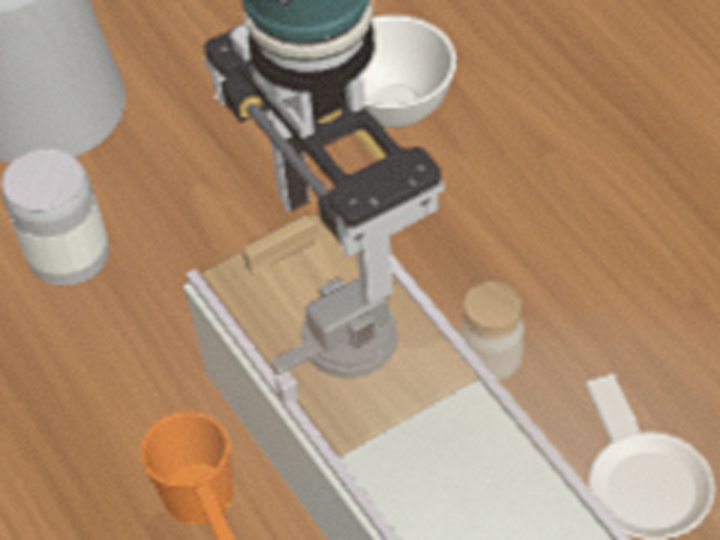

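```bash
python3 - <<'E'
from h import *
s=dict(np.load('last_wrist.npz'))
im=s['pixels'][165:335,220:420,::-1]
cv2.imwrite('pics/w1c.png',cv2.resize(im,None,fx=4,fy=4,interpolation=cv2.INTER_CUBIC).clip(0,255))
E
```

```text
(no output)
```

View pics/w1c.png

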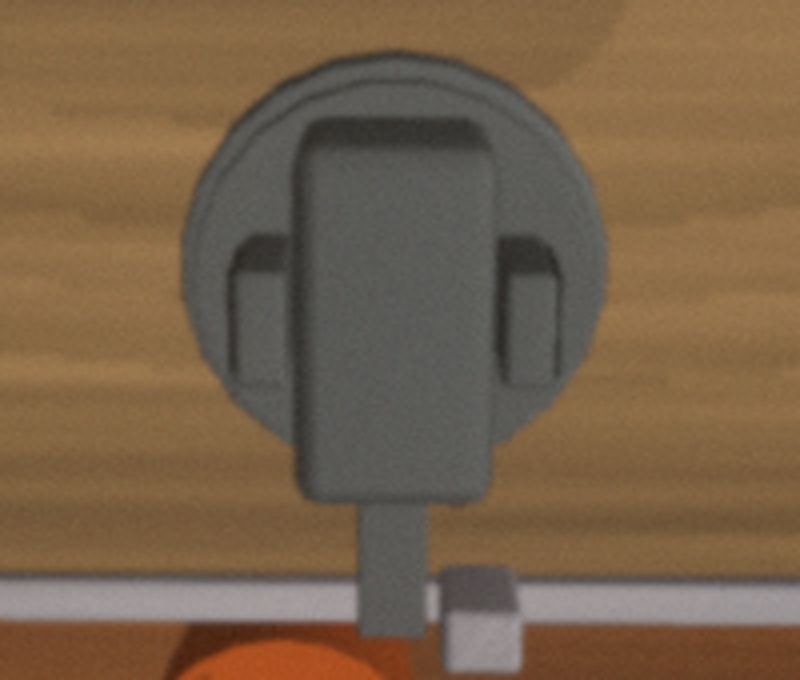

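```bash
python3 - <<'E'
from h import *
s=dict(np.load('last_wrist.npz'))
f=lambda x,y,z:P(s,220+x/4-.375,165+y/4-.375,z)[:2]
print('hub',[np.round(f(x,y,.178),4) for x,y in[(300,148),(493,148),(493,500),(298,500)]])
print(np.mean([f(x,y,.178) for x,y in[(300,148),(493,148),(493,500),(298,500)]],0))
print('tabs',[np.round(f(x,y,.176),4) for x,y in[(233,268),(233,385),(559,275),(559,385)]])
print(np.mean([f(x,y,.176) for x,y in[(233,268),(233,385),(559,275),(559,385)]],0))
# skirt
print('skirt lr',f(190,265,.148),f(603,265,.148))
E
```

```text
hub [array([ 0.5329, -0.137 ]), array([ 0.5321, -0.1096]), array([ 0.5858, -0.1071]), array([ 0.5867, -0.1365])]
[ 0.55939413 -0.12254211]
tabs [array([ 0.5514, -0.1466]), array([ 0.5694, -0.1465]), array([ 0.551 , -0.0989]), array([ 0.568, -0.098])]
[ 0.55996374 -0.12251835]
skirt lr [ 0.5585471  -0.15616775] [ 0.55649945 -0.08886169]
```

{"fn": "drive_tool", "kwargs": {"commands": [[[0,0.001,-0.0072,0],[0,0.001,-0.0072,0],[0.054,0,0,0],[0.054,0,0,0],[0.054,0,0,0],[0.054,0,0,0],[0.054,0,0,0],[0.054,0,0,0],[0,0,0,0],[0,0,0,0]]]}}

```text
time: 5.35
tool_pos: [0.5593, -0.1224, 0.1541]
ee_rot: [2.899, 1.57, 2.923]
wrist_force: [0.3, -0.2, -0.7]
width: 0.0942
```

```bash
python3 - <<'E'
from h import *
plan([.5601,-.1226,.1535],np.pi/2+.028)
s=snap('wrist','w2.png')
snap('scene','scene4.png',(150,80,390,260),3)
E
```

```text
pos [ 0.55929628 -0.12241334  0.15408987] shift frac total [ 0.0024 -0.0008  0.0032] y [-0.024  1.     0.   ] x [-7.e-04  1.e-04 -1.e+00] q [-0.314  0.153  1.4   -0.     1.59  -1.909]
turn(deg,+cw) -0.2519814895677758
turn(deg,+cw) 179.74801851043222
```

View pics/w2.png

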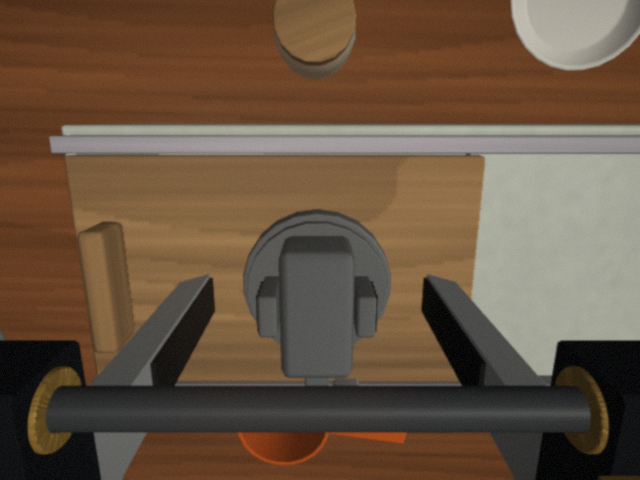

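View pics/scene4.png

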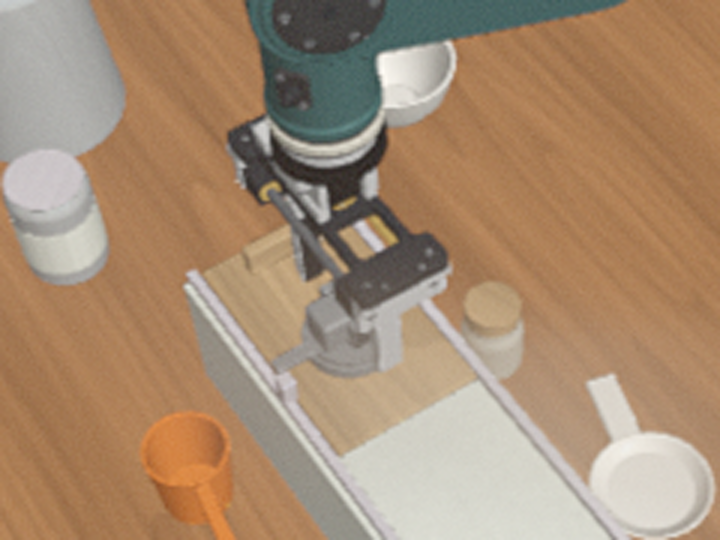

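{"fn": "drive_tool", "kwargs": {"commands": [[[0.001,0,0.003,0],[0,0,0,0],[0,0,0,0],[0,0,0,0],[0,0,0,0]]], "grip": 0.55}}

```text
time: 5.95
tool_pos: [0.5602, -0.1224, 0.1543]
ee_rot: [-0.753, 1.571, -0.73]
wrist_force: [-0.1, -0.1, 0.5]
width: 0.0574
```

{"fn": "drive_tool", "kwargs": {"commands": [[[0,0,0,0],[0,0,0,0],[0,0,0,0]]], "grip": 0.48}}

```text
time: 6.25
tool_pos: [0.5601, -0.1226, 0.1542]
ee_rot: [-1.638, 1.571, -1.614]
wrist_force: [0.4, -1.7, 0.2]
width: 0.0452
```

```bash
python3 - <<'E'
from h import *
plan([.5601,-.1226,.1535],np.pi/2+.028)
o=robot.get_obs();print(o['width'],o['wrist_force'],o['wrist_torque'])
E
```

```text
pos [ 0.56014428 -0.12258688  0.15422934] shift frac total [ 0.0029 -0.     -0.0002] y [-0.023  1.    -0.   ] x [-0.e+00 -3.e-04 -1.e+00] q [-0.314  0.154  1.398 -0.     1.589 -1.908]
turn(deg,+cw) -0.25904673711016557
turn(deg,+cw) 179.74095326288983
0.04523230645699955 [ 0.35023587 -1.6624283   0.24843428] [-0.05981128 -0.14268382  0.01445998]
```

{"fn": "drive_tool", "kwargs": {"commands": [[[0,-0.0015,0,0],[0,0,0,0],[0,0,0,0]]], "grip": 0.43}}

```text
time: 6.55
tool_pos: [0.5602, -0.1228, 0.1542]
ee_rot: [-2.59, 1.571, -2.566]
wrist_force: [0.6, -0.1, 0.5]
width: 0.0402
```

{"fn": "drive_tool", "kwargs": {"commands": [[[0,0,0,0],[0,0,0,0],[0,0,0,0]]], "grip": 0.39}}

```text
time: 6.85
tool_pos: [0.5602, -0.1228, 0.1543]
ee_rot: [-1.509, 1.571, -1.485]
wrist_force: [-0.1, -0.1, 0.8]
width: 0.037
```

```bash
python3 - <<'E'
from h import *
plan([.5601,-.1226,.1535],np.pi/2+.028)
o=robot.get_obs();print(o['width'],o['wrist_force'],o['wrist_torque'])
s=snap('wrist','w3.png',(220,200,420,350),4)
E
```

```text
pos [ 0.56017001 -0.12278888  0.15425154] shift frac total [ 0.003   0.0008 -0.0003] y [-0.024  1.    -0.   ] x [ 0.e+00 -1.e-04 -1.e+00] q [-0.315  0.154  1.398 -0.     1.589 -1.909]
turn(deg,+cw) -0.25050373181297564
turn(deg,+cw) 179.74949626818702
0.037037693817819885 [-0.13190842 -0.12017549  0.82957733] [ 0.01992164 -0.11353641 -0.06927954]
```

View pics/w3.png

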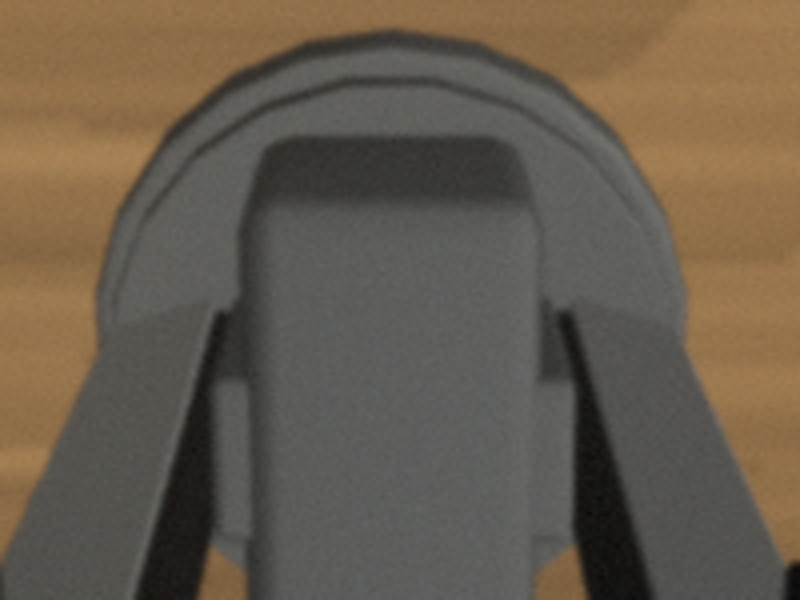

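Both tabs are pressed evenly between the fingers, at image columns ~215 and ~575, and the opening is 37 mm. I'll start turning.

{"fn": "drive_tool", "kwargs": {"commands": [[[0,0,0,0.005],[0,0,0,0.005],[0,0,0,0.005],[0,0,0,0.005],[0,0,0,0]]]}}

```text
time: 7.4
tool_pos: [0.5602, -0.1228, 0.1542]
ee_rot: [-0.725, 1.571, -0.827]
wrist_force: [-0.1, 0.0, 0.7]
width: 0.0369
```

```bash
cat >> h.py <<'E'
def st():
    o=robot.get_obs();R=RT(o);print('t',o['time'],'pos',np.round(o['tool_pos'],4),'turn',round(91.6-np.degrees(np.arctan2(R[1,1],R[0,1])),2),'w',round(o['width'],4),'F',np.round(o['wrist_force'],2),'T',np.round(o['wrist_torque'],3),'q6',round(o['joint_positions'][5],3),'tq6',round(o['joint_torque'][5],3))
E
python3 -c "
from h import *
st()
snap('wrist','w4.png',(220,200,420,350),4)"
```

```text
t 7.4 pos [ 0.5602 -0.1228  0.1542] turn 7.44 w 0.0369 F [-0.06  0.    0.68] T [ 0.02  -0.104 -0.014] q6 -1.783 tq6 0.105
```

View pics/w4.png

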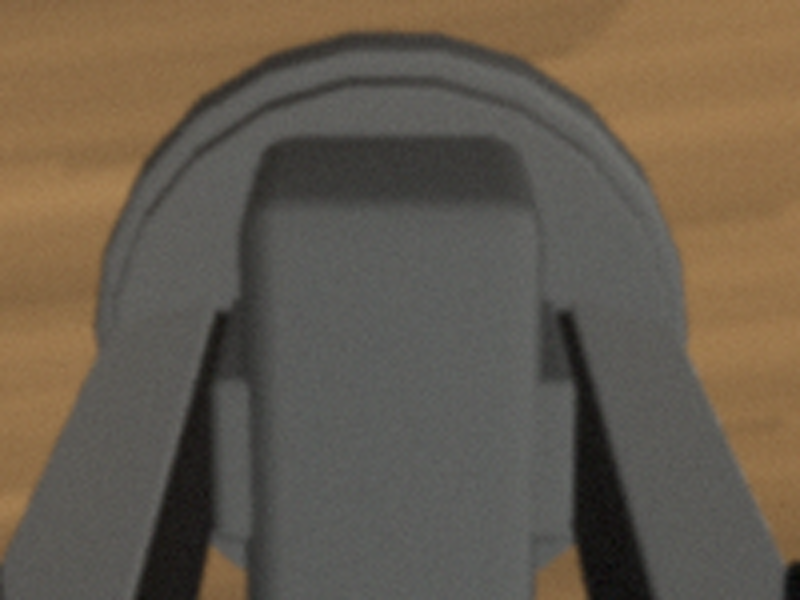

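The hub stayed aligned with the fingers, so the dial is turning with the gripper. The stop is at 54° or later, so I'll go on to ~47°.

{"fn": "drive_tool", "kwargs": {"commands": [[[0,0,0,0.0055],[0,0,0,0.0055],[0,0,0,0.0055],[0,0,0,0.0055],[0,0,0,0.0055],[0,0,0,0.0055],[0,0,0,0.0055],[0,0,0,0.0055],[0,0,0,0.0055],[0,0,0,0.0055],[0,0,0,0.0055],[0,0,0,0.0055],[0,0,0,0.0055],[0,0,0,0.0055],[0,0,0,0.0055],[0,0,0,0.0055],[0,0,0,0.0055],[0,0,0,0.0055],[0,0,0,0.0055],[0,0,0,0.0055]]]}}

```text
time: 9.45
tool_pos: [0.5603, -0.1228, 0.1543]
ee_rot: [0.714, 1.571, -0.08]
wrist_force: [0.2, -0.4, 0.2]
width: 0.0366
```

```bash
python3 -c "
from h import *
st()"
```

```text
t 9.45 pos [ 0.5603 -0.1228  0.1543] turn 47.08 w 0.0366 F [ 0.22 -0.42  0.21] T [-0.009 -0.202  0.047] q6 -1.092 tq6 -0.251
```

{"fn": "drive_tool", "kwargs": {"commands": [[[0,0,0,0.003],[0,0,0,0.003],[0,0,0,0.003],[0,0,0,0.003],[0,0,0,0]]]}}

```text
time: 9.95
tool_pos: [0.5602, -0.1228, 0.1542]
ee_rot: [0.432, 1.571, -0.437]
wrist_force: [0.3, -0.0, -0.2]
width: 0.0364
```

```bash
python3 -c "
from h import *
st()"
```

```text
t 9.95 pos [ 0.5602 -0.1228  0.1542] turn 51.39 w 0.0364 F [ 0.29 -0.02 -0.22] T [-0.022 -0.177  0.026] q6 -1.016 tq6 0.047
```

{"fn": "drive_tool", "kwargs": {"commands": [[[0,0,0,0.003],[0,0,0,0.003],[0,0,0,0]]]}}

```text
time: 10.25
tool_pos: [0.5602, -0.1228, 0.1542]
ee_rot: [0.388, 1.571, -0.519]
wrist_force: [-0.4, 1.0, 0.5]
width: 0.0366
```

```bash
python3 -c "
from h import *
st()"
```

```text
t 10.25 pos [ 0.5602 -0.1228  0.1542] turn 53.56 w 0.0366 F [-0.44  0.98  0.47] T [ 0.005 -0.207  0.004] q6 -0.979 tq6 0.049
```

{"fn": "drive_tool", "kwargs": {"commands": [[[0,0,0,0.003],[0,0,0,0.003],[0,0,0,0]]]}}

```text
time: 10.55
tool_pos: [0.5602, -0.1228, 0.1542]
ee_rot: [-0.436, 1.571, -1.38]
wrist_force: [0.4, -0.3, 1.2]
width: 0.0365
```

```bash
python3 -c "
from h import *
st()"
```

```text
t 10.55 pos [ 0.5602 -0.1228  0.1542] turn 55.72 w 0.0365 F [ 0.4  -0.3   1.18] T [ 0.011 -0.156 -0.05 ] q6 -0.941 tq6 0.049
```

{"fn": "drive_tool", "kwargs": {"commands": [[[0,0,0,0.003],[0,0,0,0.003],[0,0,0,0]]]}}

```text
time: 10.85
tool_pos: [0.5602, -0.1228, 0.1543]
ee_rot: [-0.14, 1.571, -1.122]
wrist_force: [-0.5, -0.9, -0.3]
width: 0.0368
```

```bash
python3 -c "
from h import *
st()"
```

```text
t 10.85 pos [ 0.5602 -0.1228  0.1543] turn 57.86 w 0.0368 F [-0.54 -0.9  -0.33] T [ 0.062 -0.178  0.208] q6 -0.903 tq6 0.233
```

{"fn": "drive_tool", "kwargs": {"commands": [[[0,0,0,0.003],[0,0,0,0.003],[0,0,0,0]]]}}

```text
time: 11.15
tool_pos: [0.5601, -0.1227, 0.1542]
ee_rot: [-2.746, 1.571, 2.517]
wrist_force: [0.6, -0.0, -0.0]
width: 0.0366
```

```bash
python3 -c "
from h import *
st()"
```

```text
t 11.15 pos [ 0.5601 -0.1227  0.1542] turn 60.03 w 0.0366 F [ 0.63 -0.03 -0.01] T [ 0.109 -0.161  0.208] q6 -0.866 tq6 0.277
```

Torque on joint 6 jumped from 0.05 to 0.23 and then 0.28 N m, so the end stop is at about 57°. I'll stop turning and take a picture.

```bash
python3 -c "
from h import *
st()
snap('wrist','w5.png',(220,200,420,350),4)"
```

```text
t 11.15 pos [ 0.5601 -0.1227  0.1542] turn 60.03 w 0.0366 F [ 0.63 -0.03 -0.01] T [ 0.109 -0.161  0.208] q6 -0.866 tq6 0.277
```

View pics/w5.png

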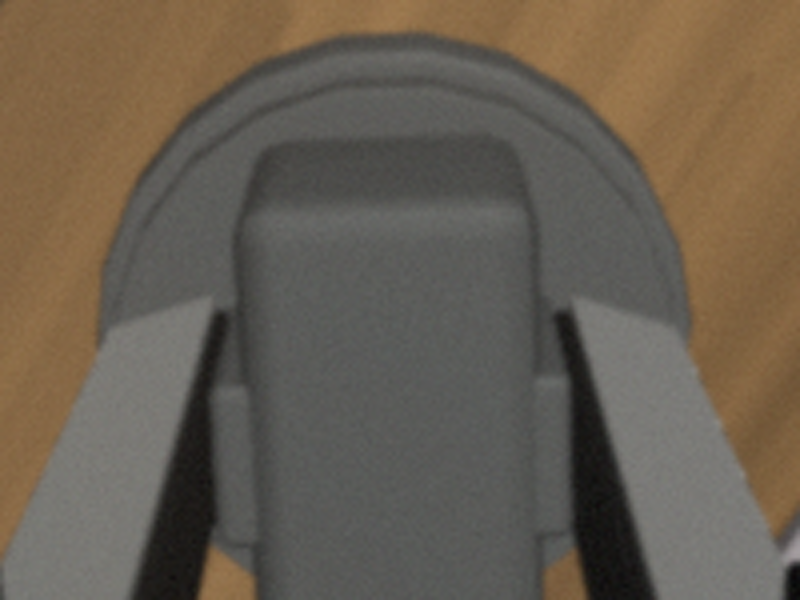

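The hub lags the fingers by about 2°, which confirms the stop. Releasing here.

{"fn": "drive_tool", "kwargs": {"commands": [[[0,0,0,0],[0,0,0,0],[0,0,0,0],[0,0,0,0]]], "grip": 0.65}}

```text
time: 11.6
tool_pos: [0.5601, -0.123, 0.1541]
ee_rot: [-1.109, 1.57, -2.129]
wrist_force: [0.5, -0.7, 1.1]
width: 0.0606
```

```bash
python3 -c "
from h import *
st()
snap('wrist','w6.png',(190,170,450,360),3)"
```

```text
t 11.6 pos [ 0.5601 -0.123   0.1541] turn 60.03 w 0.0606 F [ 0.47 -0.7   1.06] T [ 0.001 -0.136 -0.002] q6 -0.866 tq6 0.002
```

View pics/w6.png

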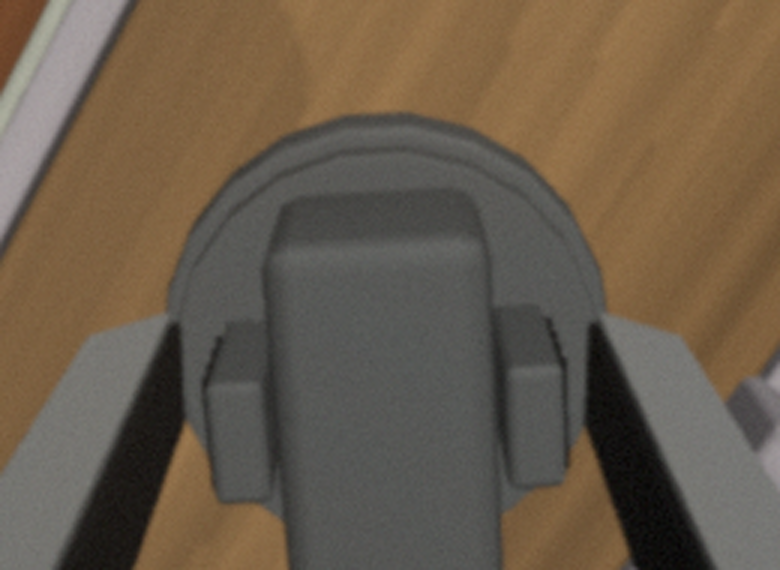

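The release tabs now span columns 207–567 against 267–493 for the hub, which is about 48 mm. They are fully out, and the fingers are clear. I'll rise, turn back and move over the ridge.

{"fn": "drive_tool", "kwargs": {"commands": [[[0,0,0,0],[-0.04,0,0,0],[-0.08,0,0,0],[-0.08,0,0,0],[-0.08,0,0,0],[0,0,0,-0.0208],[0,0,0,-0.0208],[0,0,0,-0.0208],[0,0,0,-0.0208],[0,0,0,-0.0208],[0,0,0,-0.0208],[0,0,0,-0.0208],[0,0,0,-0.0208],[0,0,0,0]]]}}

```text
time: 13.05
tool_pos: [0.5603, -0.1229, 0.2251]
ee_rot: [-0.435, 1.57, -0.409]
wrist_force: [-0.1, -0.0, -0.3]
width: 0.0612
```

```bash
python3 - <<'E'
from h import *
st(); plan([.563,-.2232,.137],np.pi/2+.028)
s=snap('top','top5.png',(320,190,440,280),6); snap('wrist','w7.png')
E
```

```text
t 13.05 pos [ 0.5603 -0.1229  0.2251] turn 0.12 w 0.0612 F [-0.1  -0.02 -0.34] T [ 0.052 -0.157  0.025] q6 -1.911 tq6 -0.595
pos [ 0.56034391 -0.12288913  0.22509998] shift frac total [ 3.526e-01 -4.012e-01 -1.000e-04] y [-0.026  1.    -0.   ] x [ 1.e-03 -4.e-04 -1.e+00] q [-0.315  0.137  1.278 -0.     1.726 -1.911]
turn(deg,+cw) -0.12536804105983834
turn(deg,+cw) 179.87463195894017
```

View pics/w7.png

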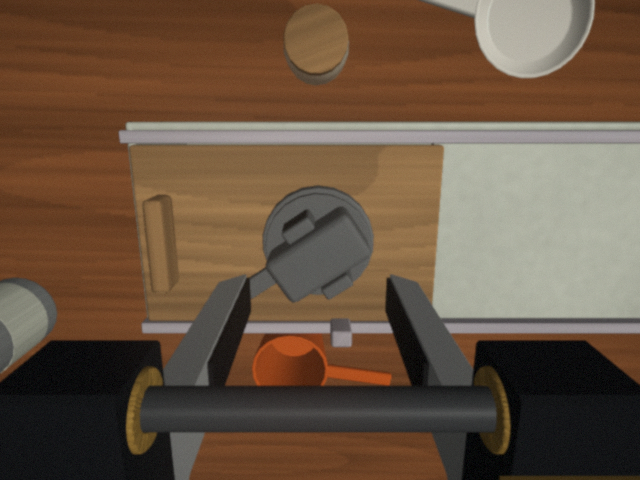

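{"fn": "drive_tool", "kwargs": {"commands": [[[0,-0.05,0,0],[0,-0.05,0,0],[0,-0.05,0,0],[0,-0.05,0,0],[0,-0.05,0,0],[0,-0.05,0,0],[0,-0.05,0,0],[0,-0.05,0,0],[0.07,0,0,0],[0.07,0,0,0],[0.07,0,0,0],[0,0,0,0],[0,0,0,0]]], "grip": 0.4}}

```text
time: 14.45
tool_pos: [0.5627, -0.2231, 0.1717]
ee_rot: [2.769, 1.57, 2.795]
wrist_force: [0.1, 0.0, 1.2]
width: 0.0374
```

```bash
python3 - <<'E'
from h import *
st(); plan([.563,-.2228,.137],np.pi/2+.028)
s=snap('wrist','w8.png'); snap('scene','scene8.png',(150,80,390,260),3)
E
```

```text
t 14.45 pos [ 0.5627 -0.2231  0.1717] turn 0.11 w 0.0374 F [0.1  0.01 1.16] T [ 0.07  -0.115 -0.031] q6 -2.068 tq6 -0.002
pos [ 0.56271323 -0.22305693  0.17172275] shift frac total [0.1389 0.001  0.0012] y [-0.026  1.     0.   ] x [-6.e-04  2.e-04 -1.e+00] q [-0.471  0.219  1.288 -0.     1.635 -2.068]
turn(deg,+cw) -0.11432962226304158
turn(deg,+cw) 179.88567037773697
```

View pics/w8.png

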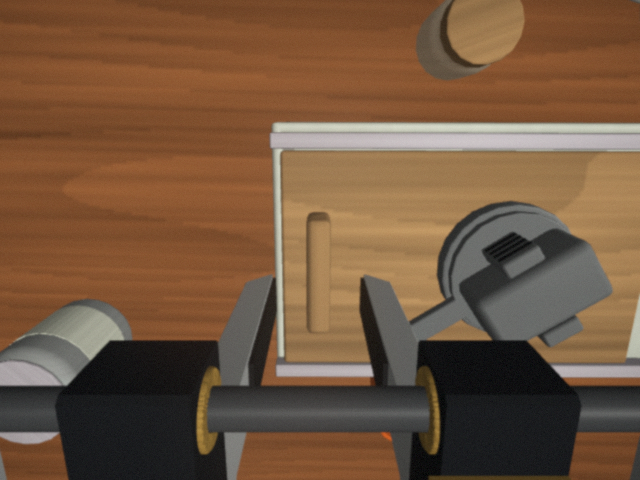

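View pics/scene8.png

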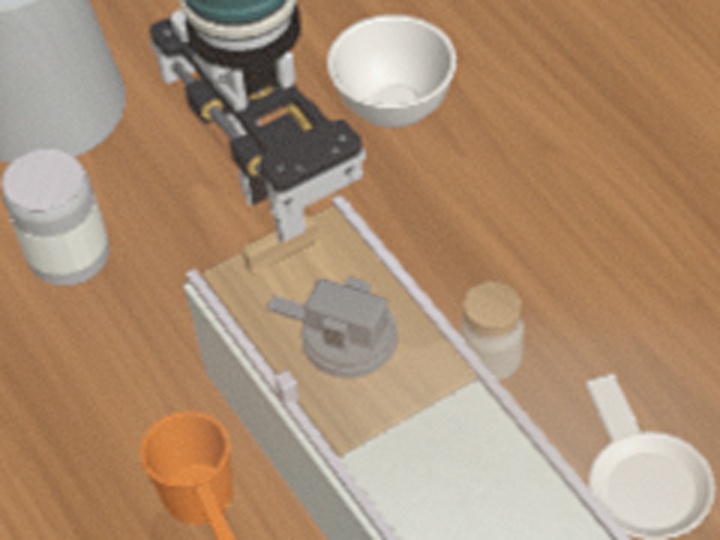

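The ridge (columns 307–330) is centred between the fingers (277 and 362). The dial arm is well clear of the catch post. I'll lower and push.

{"fn": "drive_tool", "kwargs": {"commands": [[[0.034,0,0,0],[0.034,0,0,0],[0.034,0,0,0],[0.034,0,0,0],[0,0,0,0],[0,0.02,0,0],[0,0.02,0,0],[0,0.015,0,0],[0,0.015,0,0],[0,0.015,0,0],[0,0.015,0,0],[0,0,0,0]]]}}

```text
time: 15.75
tool_pos: [0.5625, -0.1988, 0.1383]
ee_rot: [-1.176, 1.567, -1.15]
wrist_force: [0.6, -4.7, -1.5]
width: 0.0375
```

```bash
python3 - <<'E'
from h import *
st()
E
```

```text
t 15.75 pos [ 0.5625 -0.1988  0.1383] turn 0.11 w 0.0375 F [ 0.6  -4.73 -1.46] T [-0.783 -0.283  0.049] q6 -2.03 tq6 0.024
```

The reading is 4.7 N, just the sliding friction, so I'll go on.

{"fn": "drive_tool", "kwargs": {"commands": [[[0,0.025,0,0],[0,0.025,0,0],[0,0.025,0,0],[0,0.025,0,0],[0,0.025,0,0],[0,0.025,0,0],[0,0.025,0,0],[0,0.025,0,0],[0,0.025,0,0],[0,0.025,0,0],[0,0.025,0,0],[0,0.025,0,0],[0,0.025,0,0],[0,0.025,0,0],[0,0.025,0,0],[0,0.025,0,0],[0,0.02,0,0],[0,0.01,0,0],[0,0,0,0]]]}}

```text
time: 17.65
tool_pos: [0.56, -0.091, 0.1383]
ee_rot: [-0.804, 1.568, -0.778]
wrist_force: [2.3, -4.3, -1.1]
width: 0.038
```

```bash
python3 - <<'E'
from h import *
st()
E
```

```text
t 17.65 pos [ 0.56   -0.091   0.1383] turn 0.1 w 0.038 F [ 2.25 -4.35 -1.12] T [-0.795 -0.516  0.027] q6 -1.857 tq6 0.038
```

{"fn": "drive_tool", "kwargs": {"commands": [[[0,0.008,0,0],[0,0.004,0,0],[0,0,0,0]]]}}

```text
time: 17.95
tool_pos: [0.5599, -0.0882, 0.1383]
ee_rot: [-0.778, 1.568, -0.752]
wrist_force: [1.7, -3.8, -0.8]
width: 0.0376
```

```bash
python3 - <<'E'
from h import *
st()
E
```

```text
t 17.95 pos [ 0.5599 -0.0882  0.1383] turn 0.12 w 0.0376 F [ 1.74 -3.83 -0.83] T [-0.781 -0.539  0.04 ] q6 -1.852 tq6 0.028
```

{"fn": "drive_tool", "kwargs": {"commands": [[[0,0.008,0,0],[0,0.008,0,0],[0,0,0,0]]]}}

```text
time: 18.25
tool_pos: [0.5598, -0.0841, 0.1383]
ee_rot: [-0.743, 1.568, -0.718]
wrist_force: [2.9, -4.4, -0.2]
width: 0.0377
```

{"fn": "drive_tool", "kwargs": {"commands": [[[0,0.004,0,0],[0,0.004,0,0],[0,0,0,0]]]}}

```text
time: 18.55
tool_pos: [0.5597, -0.0822, 0.1383]
ee_rot: [-0.763, 1.568, -0.738]
wrist_force: [2.0, -4.2, 0.1]
width: 0.0375
```

{"fn": "drive_tool", "kwargs": {"commands": [[[0,0.004,0,0],[0,0.004,0,0],[0,0,0,0]]]}}

```text
time: 18.85
tool_pos: [0.5597, -0.0802, 0.1383]
ee_rot: [-0.755, 1.568, -0.729]
wrist_force: [2.3, -5.1, -0.0]
width: 0.0374
```

```bash
python3 - <<'E'
from h import *
st(); snap('scene','scene9.png',(150,80,390,260),3)
E
```

```text
t 18.85 pos [ 0.5597 -0.0802  0.1383] turn 0.13 w 0.0374 F [ 2.34 -5.06 -0.  ] T [-0.77  -0.621  0.025] q6 -1.838 tq6 0.03
```

View pics/scene9.png

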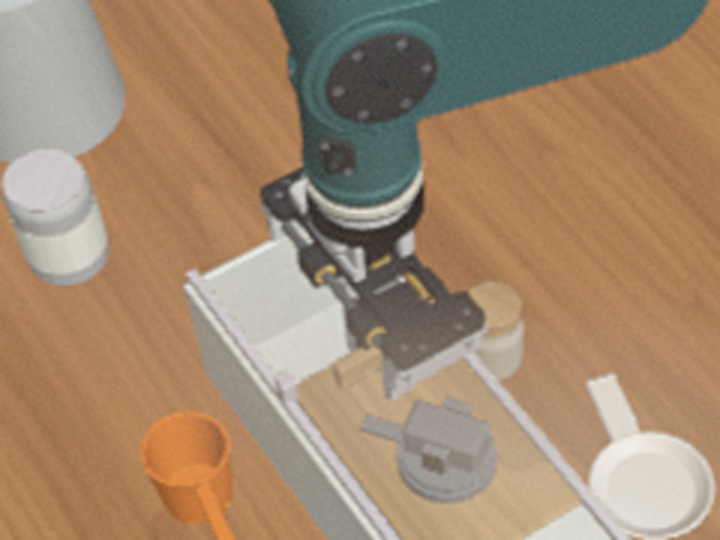

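The cover is nearly open and I haven't felt its stop yet. Small steps from here.

{"fn": "drive_tool", "kwargs": {"commands": [[[0,0.004,0,0],[0,0.004,0,0],[0,0,0,0]]]}}

```text
time: 19.2
tool_pos: [0.5597, -0.0801, 0.1382]
ee_rot: [-1.233, 1.565, -1.208]
wrist_force: [3.1, -8.3, -1.0]
width: 0.0381
```

{"fn": "drive_tool", "kwargs": {"commands": [[[0,0.004,0,0],[0,0,0,0]]]}}

```text
time: 19.4
tool_pos: [0.5597, -0.0801, 0.1382]
ee_rot: [-1.296, 1.563, -1.272]
wrist_force: [3.1, -10.6, -1.8]
width: 0.0373
```

{"fn": "drive_tool", "kwargs": {"commands": [[[0,0.004,0,0],[0,0,0,0]]]}}

```text
time: 19.6
tool_pos: [0.5597, -0.08, 0.1382]
ee_rot: [-1.349, 1.562, -1.325]
wrist_force: [3.2, -12.3, -2.1]
width: 0.0378
```

The force climbs with no motion, so this is the cover's stop. I'll back off to the middle of the gap and rise.

{"fn": "drive_tool", "kwargs": {"commands": [[[0,-0.016,0,0],[0,-0.02,0,0],[0,-0.026,0,0],[0,0,0,0],[0,0,0,0]]]}}

```text
time: 20.1
tool_pos: [0.5591, -0.0904, 0.1376]
ee_rot: [2.11, 1.57, 2.137]
wrist_force: [0.3, -0.3, 0.1]
width: 0.0375
```

```bash
python3 - <<'E'
from h import *
st(); snap('wrist','w10.png')
E
```

```text
t 20.1 pos [ 0.5591 -0.0904  0.1376] turn 0.1 w 0.0375 F [ 0.32 -0.28  0.14] T [ 0.078 -0.164 -0.008] q6 -1.858 tq6 -0.004
```

View pics/w10.png

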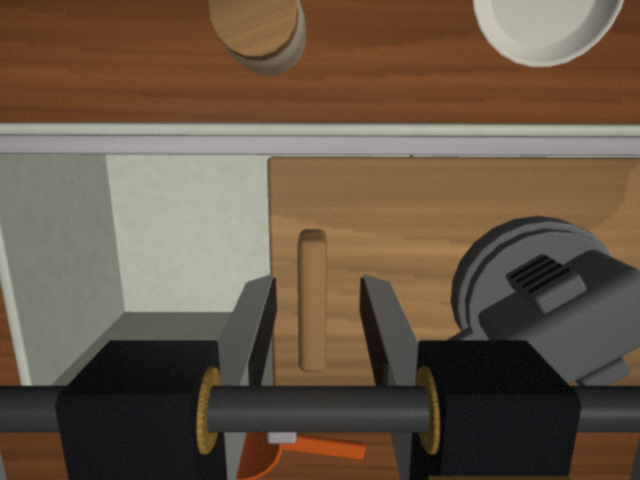

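The ridge (columns 299–326) stands free between the fingers (277 and 362). I'll rise straight up.

{"fn": "drive_tool", "kwargs": {"commands": [[[-0.04,0,0,0],[-0.08,0,0,0],[-0.12,0,0,0],[-0.12,0,0,0],[0,-0.08,-0.08,0],[0,-0.1,-0.1,0],[0,-0.1,-0.1,0],[0,-0.1,-0.1,0],[0,-0.1,-0.1,0],[0,-0.1,-0.1,0],[0,0,0,0],[0,0,0,0]]]}}

```text
time: 21.35
tool_pos: [0.4182, -0.2397, 0.2286]
ee_rot: [-0.14, 1.569, -0.115]
wrist_force: [0.2, 0.1, 0.7]
width: 0.0375
```

```bash
python3 - <<'E'
from h import *
st(); s=snap('top','top11.png'); snap('scene','scene11.png',(150,80,390,260),3)
im=s['pixels'][200:280,265:425,::-1];cv2.imwrite('pics/top11c.png',cv2.resize(im,None,fx=5,fy=5,interpolation=cv2.INTER_CUBIC))
E
```

```text
t 21.35 pos [ 0.4182 -0.2397  0.2286] turn 0.18 w 0.0375 F [0.15 0.12 0.7 ] T [ 0.132 -0.169  0.06 ] q6 -2.234 tq6 -0.018
```

View pics/top11.png

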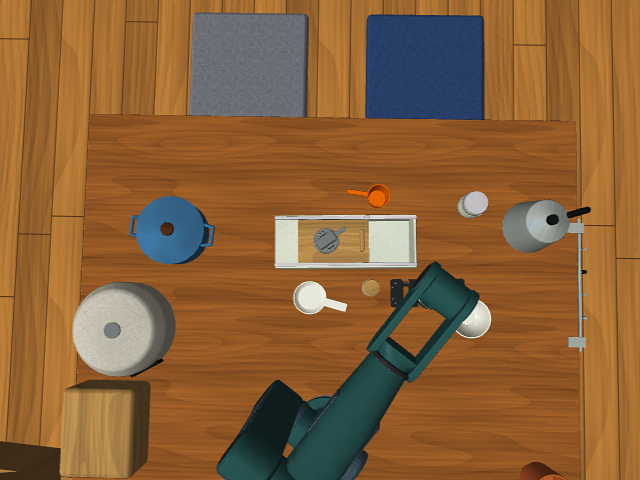

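View pics/scene11.png

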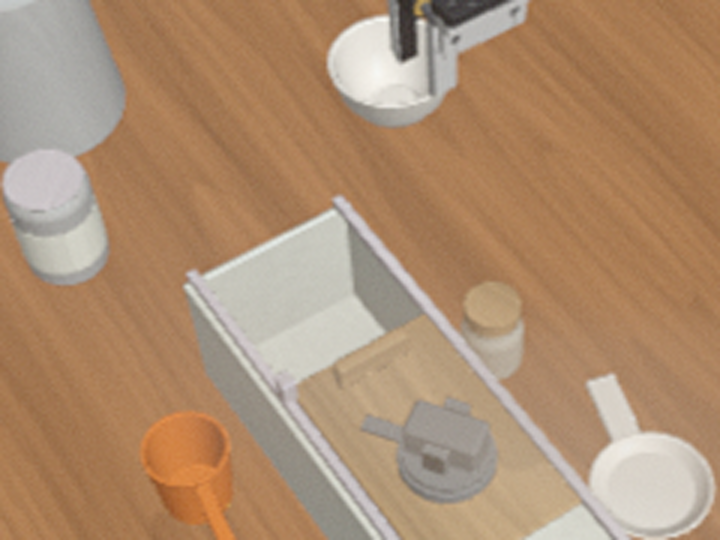

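View pics/top11c.png

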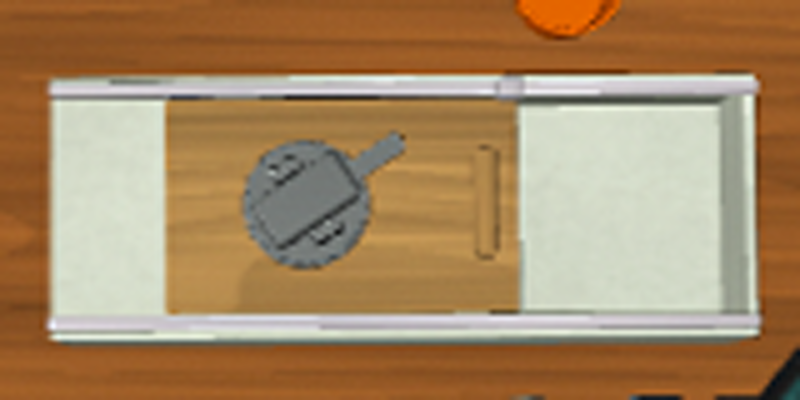

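The cover's edge moved from column 396 to 166 in the enlarged view, which is about 130 mm. The dial is still at ~57°, both tabs are out, and the bystanders are where they were.

```bash
python3 -c "
from bench import robot
print(robot.close_job())"
```

```text
the job is handed in; nothing more can be done
None
```

The bin is open: the dial is locked in its open notch, the cover is fully open at its stop, and the job is handed in after about 21 s of the 64 s allowed.

- **Dial:** I pinched both tabs to a 37 mm opening, about 5.5 mm in on each side. I then turned clockwise until the torque rose at about 57° (1.0 rad). The highest joint-6 torque I read was 0.28 N m. I made one more step of about 2° after the first rise, because I had sent two steps together; the load stayed under the 0.4 N m limit. Once released, the tabs measured about 48 mm across, which is fully out.
- **Cover:** I pushed the ridge against about 5 N of friction until it hit its stop, with 12 N at the end. In the top camera view the cover had moved about 130 mm.
- **Last checks:** The final pictures show the tabs out, the dial still turned, the bystanders in place and the gripper clear of everything, with only noise on the wrist force. No check failed or disagreed. I judged the tabs, the cover and the bystanders from pictures only, and the hand-in gave no verdict.

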